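# Put the microscope service tools in their shadow tray and latch them

### The job

Put the spanner and the orange scraper away in the shadow tray, each fully home in its own cut-out with its nose under the metal keeper strap, then turn the red latch clockwise to its end stop so that its wings lie over both handles. Leave the bottle, the slide box and the basket where they are.

Things in the scene. Friction and masses are not known exactly. Their poses are not given: they have to be found in the camera images.
- spanner_mid (a point): Steel open-ended spanner lying flat on its flat underside, 176 mm long, 200 g. Point: where to grip it, on the handle's centre line, half-way up (7 mm above the underside), near its centre of mass. x points along it to the nose (forked head), z up. Handle 20 wide, 14 thick, from 86 mm behind the point to 48 ahead; head 40 wide, 7 thick, from 48 to 90 ahead.
- scraper_mid (a point): Slide scraper, orange handle and steel blade, lying on its flat underside, 155 mm long, 130 g. Point: where to grip it, on the handle's centre line, half-way up (7 mm above the underside), near its centre of mass. x points along it to the nose (blade edge), z up. Handle 24 wide, 14 thick, from 82 mm behind the point to 28 ahead; blade 52 wide, 4 thick, from 28 to 73 ahead.
- tray: Fixed black shadow tray, yellow pocket floors, 16 mm high. Origin on the bench; x points to the nose end of both pockets, y to the spanner's side; spans x -125 to 110, y -92 to 92 mm. Pockets 12 mm deep, upright walls, floor 4 mm above the bench; play 1.5 mm beside the head or blade (that width runs back to x = 22) and at each end, 2 mm beside the handle's tail.
- channel (a point): Centre of the finger channel, on its floor, at (-2, 0, 4) mm in the tray's frame, tray axes. Open channel as deep as the pockets, crossing both of them, x = -26 to +22 mm and y = -86 to +86 mm of the tray: fingers that hold a tool at its grip point have room there down to the floor.
- spanner_strap (a point): Middle of the rear edge of the aluminium keeper strap over the spanner pocket's nose end, on its underside, which is 12 mm above the pocket floor; tray axes. 4 mm thick, it covers the pocket's last 14 mm, so the tool cannot be dropped straight in: hold it 10 to 13 degrees nose-down, put the nose on the floor behind the strap, slide it under to the end wall, then lower the tail.
- scraper_strap (a point): The same point of the same kind of strap over the nose end of the scraper's pocket: it covers the last 14 mm, underside 12 mm above the pocket floor, 4 mm thick; tray axes.
- spanner_home (a point): Where spanner_mid is when the spanner lies home: (1, 46, 11) mm in the tray's frame, tray axes. The pocket's nose wall is 91.5 mm ahead of it (+x), the strap's rear edge 77.5 mm ahead, the tail wall 87.5 mm behind.
- scraper_home (a point): Where scraper_mid is when the scraper lies home: (-3, -46, 11) mm in the tray's frame, tray axes. The pocket's nose wall is 74.5 mm ahead of it (+x), the strap's rear edge 60.5 mm ahead, the tail wall 83.5 mm behind.
- latch_grip (a point): On the axis of the red latch, at the middle of its grip bar, 38.5 mm above the bench, at (-72, 0) mm in the tray. Bar 46 long, 14 wide, from 30.5 to 50.5 mm above the bench; x runs along the bar and turns with it. Under it two wings, 14 wide, 4 thick, reach 50 mm both ways along x; underside 20.5 mm above the bench, 2.5 mm over a tool that is home: a proud tool blocks them.
- latch (a joint): Angle of the red latch (rad): 0 with its wings along the tray's x (pockets free), grows clockwise seen from above, end stop at 1.5 with the wings across both handles. Light friction (0.06 N m) holds it where it is left.
- oil_bottle: Bystander: amber bottle with black cap, 44 mm across, 85 mm high, standing. Origin at the centre of its underside.
- slide_box: Bystander: closed green slide box, 85 x 165 x 35 mm. Origin at the centre of its underside.
- basket: Bystander: open white basket, 100 x 160 mm, 60 mm high. Origin at the centre of its underside.
There are look-alikes about, which are no part of the job. Several things look just like the part that bears scraper_mid: the one meant starts nearest to the robot's base. What is shaped like the part that bears spanner_mid but pink is not meant.

How it is judged:
By the outcome, as a careful person would: the job done as asked, in the order asked, and still so for the second after the job is handed in, with the robot touching nothing.
It also fails if it takes over 72 s, if anything falls off the work surface, if the arm or the gripper's body presses on something with over 40 N, if the wrist force passes 120 N, or if a joint passes its speed limit or range.

### The arm

A 7-joint arm with a two-finger parallel gripper is mounted at the origin on the work surface. World frame = base frame: x ahead of the robot, y to its left, z up, the work surface at z = 0. Lengths are in mm, angles in rad, forces in N, time in s.
With the tool pointing down it reaches from about 400 to 875 mm from the base axis. Payload 19.3 kg.
Tool frame: the origin (TCP) lies midway between the tips of the shut fingers; the grasp point (between the pads) lies 19 mm behind it; z points along the fingers, y is the line along which they close (so a half turn about z gives the same grasp; the last joint's range is limited). The gripper opens to 85 mm and grips with 20 to 120 N. Pads are 22 mm wide; open, the fingers measure 114 mm over their backs; the gripper's body (76 mm by 85 mm) begins 54 mm behind the grasp point. The pads swing forward as they close: fully open they stand 13 mm farther back than shut.
Start: joints at [1.237, 0.521, -0.036, 1.599, 0.021, 1.021, -0.113], TCP at [162.941, -603.377, 195.591] pointing down, gripper open.
Joint ranges: [-2.91, 2.91], [-0.3, 2.13], [-1.5, 1.42], [0.17, 2.43], [-1.26, 4.41], [0.16, 1.93], [-2.52, 2.52]. Speed limits (rad/s): [1.89, 1.89, 2.39, 2.39, 3.01, 3.01, 3.01].

### API

Orientations are given as [roll, pitch, yaw] about the fixed x, y, z axes, in that order (R = Rz(yaw) Ry(pitch) Rx(roll)).
In Python, from cell import robot, imaging gives the robot as it stands.
- The arm moves only by the tool carry_out, never from a script. Its argument "increments" is a list of rows, each an object with "linear": the shift along the tool's x, y, z normalised to -1 to 1, where 1 is 0.04 m, a list of three; "turn": the turn about the tool's z normalised to -1 to 1, where 1 is 6 degrees. In form: [{"linear": [tx, ty, tz], "turn": turn}, ...]. A call has 1 to 10 rows; each row shifts and turns the commanded pose from where the row before left it, along the tool's axes as they then stand; what a row does not reach is not made up. A row lasts 1/8 s, in which the tool goes at most 62.5 mm and 10.7 degrees, less where a joint would pass 70% of its speed; a pose out of reach is approached as far as the arm can. A call with a number of a shift or a turn outside -1 to 1 is refused whole. A call with a gripper value outside its range is refused whole. "gripper" is the closure, from 0 (fully open) to 1 (shut), set as the call begins (left out, the last holds). The fingers move at their own pace and stop on an object; "grip_force" is the grip in N (left out, the last holds). Time passes only in rows, so rows that do not move let the fingers close. It gives the time, the measured TCP pose, the force, the opening and the grip force at its end, in the units of the state.
- robot.state(): the state, without advancing time (a new reading comes with each control period).
- imaging.camera(name): name is "scene" or "top"; returns a dict with "image" (480x640x3 uint8, red, green, blue), "fx", "fy", "cx", "cy" (pixels), "R" (3x3) and "t" (3): a world point X has camera coordinates R X + t. Camera axes: x right, y down, z forward; pixel columns grow to the right and rows downward; lengths in mm; the calibration is good to about 2 mm. A picture is of the moment at which its call begins. There is no depth.
- robot.job_done(): hands the job in; it is judged then, once.
Trained networks look in a picture, given as the dict that the camera call returned (one of the last four; its "shot" number tells which), for a name from the list of things; names that differ only in an ending like _2 or _b are one class to them, and where a whole thing is asked for, a point or a joint stands for the part that bears it (a point fixed in the world has none). Each returns a list of dicts, best first, with "conf" (0 to 1); they miss things now and then, are a little off and sometimes report something else, mostly with a low value. They report only what shows in the picture. A call takes as long as a camera call. They do not tell look-alikes from the thing itself.
- imaging.recognise(query, picture): "location" ([x, y, z] in mm, in world coordinates, good to about 4 mm: the middle of the surface that is visible of it).
- imaging.mark_of(query, picture): "location" ([x, y, z] in mm, in world coordinates, good to about 4 mm: a listed point, or the origin of a listed thing).
The state is a dict: "time_s": time; "joint_positions": joint angles; "joint_vel": joint speeds; "joint_torque": joint torques, N m; "tool_pos": TCP position; "tool_rot": TCP orientation; "contact_force": force on the tool from outside, world axes, zero at the start; "wrist_torque": the same for the moment, N m; "grip_width": opening from 0.0 (shut) to 1.0 (fully open); "grip_force": force on a finger pad.
Only numpy, scipy, OpenCV 4.12 (cv2) and the standard library are available. Lean on these libraries where they do the work, as an engineer would, in place of code of your own. Each camera call takes 0.05 s, during which the arm holds its last target. There are 200 camera calls.

## Working session

There is one attempt and no reset: what is moved stays moved. The work goes in short steps, Python scripts to look and compute and a tool call to move; the robot and the scene stay as the last step left them, time stands still between calls to the robot, and variables do not carry over. Pictures are saved under pics/ and viewed, at most 10 in all, crops included, and the job is handed in when it is done.

Besides the shell and the picture viewer there is one more tool, called after ">>>" as name(argument=value, ...) on one line, values as JSON. carry_out: Moves the arm, as the interface text tells. Scaled input: -1 to 1 covers 0.04 m each way for a shift and 6 degrees each way for a turn. Its arguments: {"type":"object","properties":{"increments":{"type":"array"},"gripper":{"type":"number"},"grip_force":{"type":"number"}},"required":["increments"]}

```bash
mkdir -p pics; ls; python3 - <<'E'
from cell import robot, imaging
import cv2
s=robot.state();print({k:s[k] for k in('time_s','tool_pos','tool_rot','grip_width','contact_force')})
for n in('top','scene'):
    p=imaging.camera(n);cv2.imwrite(f'pics/{n}0.png',p['image'][:,:,::-1])
    print(n,p['fx'],p['R'],p['t'])
    import numpy as np
    for q in('spanner_mid','scraper_mid','tray','channel','spanner_strap','scraper_strap','spanner_home','scraper_home','latch_grip','oil_bottle','slide_box','basket'):
        for d in imaging.mark_of(q,p):
            X=np.array(d['location']);c=np.array(p['R'])@X+np.array(p['t']);
            print(q,d['conf'] ,X.round(1),(round(p['fx']*c[0]/c[2]+p['cx']),round(p['fy']*c[1]/c[2]+p['cy'])),[k for k in d if k not in('conf','location')])
E
```

```text
pics
{'time_s': 0.0, 'tool_pos': array([ 162.79765165, -603.03047421,  195.02145367]), 'tool_rot': array([-3.14043509e+00,  5.17697719e-05,  2.63671689e-01]), 'grip_width': 0.9995926381010543, 'contact_force': array([-0.32206868, -0.20829586, -0.81636582])}
top 496.42882949687026 [[-0.00450146 -0.99959196 -0.02820728]
 [-0.98847847  0.00871556 -0.15111038]
 [ 0.15129456  0.02720207 -0.98811437]] [  88.09238633  529.86293275 1276.18895096]
spanner_mid 0.94 [ 270.4 -378.9    7.8] (502, 337) []
spanner_mid 0.69 [ 447.5 -325.3    4.8] (477, 270) []
scraper_mid 0.72 [464.8 507.1   9.8] (169, 265) []
scraper_mid 0.66 [472.1 307.5   9.1] (242, 262) []
tray 0.69 [ 5.079e+02 -1.110e+01  3.000e-01] (359, 248) []
tray 0.21 [518.1 -75.3  42.1] (384, 242) []
channel 0.95 [500.5 -12.    4.4] (360, 251) []
channel 0.43 [755.3 210.3  -1.5] (279, 162) []
spanner_strap 0.74 [445.9  60.1  16.1] (333, 271) []
spanner_strap 0.2 [458.8 -18.    9.9] (362, 266) []
scraper_strap 0.69 [542.2  57.1  14.4] (334, 235) []
spanner_home 0.63 [459.5 -18.3  10.9] (362, 266) []
scraper_home 0.95 [546.6  -0.9  10.5] (3
[... 818 characters left out ...]
304.    4.8] (408, 242) []
channel 0.69 [500.5 -12.5   5.7] (278, 230) []
spanner_strap 0.91 [439.3  58.8  15.5] (312, 213) []
spanner_strap 0.44 [ 7.837e+02 -1.560e+01 -7.000e-01] (243, 334) []
scraper_strap 0.69 [538.2  54.2  13.8] (301, 244) []
spanner_home 0.77 [453.8 -13.9  10. ] (282, 214) []
spanner_home 0.19 [536.7  55.1  13.7] (301, 244) []
scraper_home 0.82 [547.   -7.1   9. ] (275, 244) []
latch_grip 0.73 [755.4 209.    3.2] (350, 342) []
latch_grip 0.55 [509.8 -76.4  36.5] (251, 220) []
oil_bottle 0.64 [780.7 -11.9  -4.7] (245, 334) []
slide_box 0.95 [755.  205.8   0.8] (348, 342) []
slide_box 0.49 [549.5  -4.8   9.4] (276, 245) []
basket 0.82 [ 758.3 -205.1   -1.7] (164, 307) []
```

```bash
python3 - <<'E'
import cv2
a=cv2.imread('pics/top0.png')[200:380,120:570];cv2.imwrite('pics/crop_top0.png',cv2.resize(a,(800,320),interpolation=cv2.INTER_CUBIC))
E
```

```text
(no output)
```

View pics/crop_top0.png

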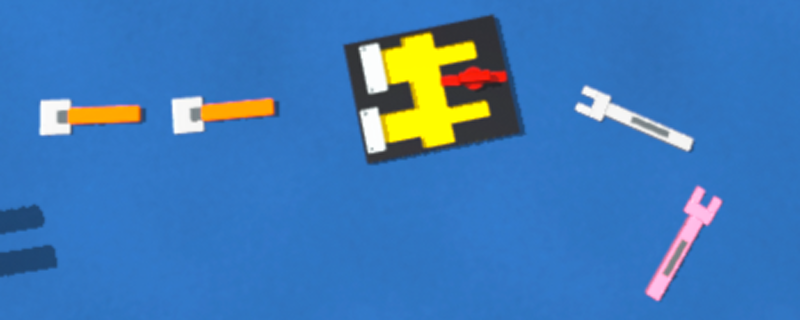

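View pics/top0.png

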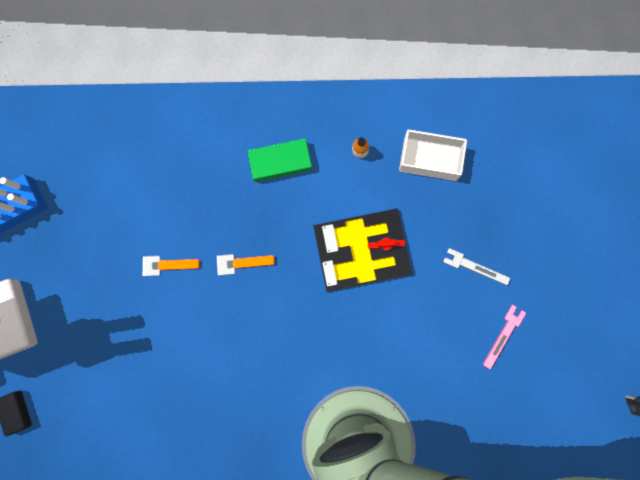

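View pics/scene0.png

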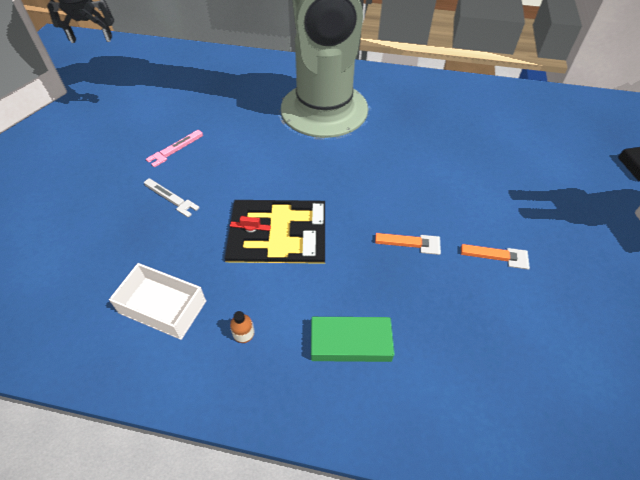

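The pictures show two identical scrapers, at top px (243,262) and (169,265). The first is about 557 mm from the base and the second about 690 mm, so the one at (243,262) is meant. The enlarged crop shows both clearly. The grey spanner at (478,268) is meant, and the pink one at (503,337) is not. The tray nose points to +y and the latch sits about 0.2 rad from 0.

Next I fit the poses from contours.

```bash
cat > h.py <<'E'
import numpy as np, cv2
from cell import robot, imaging
def ray(p,uv,z):
    R=np.array(p['R']);t=np.array(p['t']);d=R.T@np.array([(uv[0]-p['cx'])/p['fx'],(uv[1]-p['cy'])/p['fy'],1]);c=-R.T@t
    return (c+d*(z-c[2])/d[2])[:2]
def proj(p,X):
    c=np.array(p['R'])@np.array(X,float)+np.array(p['t']);return np.array([p['fx']*c[0]/c[2]+p['cx'],p['fy']*c[1]/c[2]+p['cy']])
def mask(p,lo,hi,c,r):
    h=cv2.cvtColor(p['image'],cv2.COLOR_RGB2HSV);m=cv2.inRange(h,np.array(lo),np.array(hi))
    z=np.zeros_like(m);cv2.circle(z,tuple(int(round(v)) for v in c),r,255,-1);return m&z
def pts(p,m,z):
    v,u=np.nonzero(m);return np.array([ray(p,(a,b),z) for a,b in zip(u,v)])
def axis(P,ref):
    c=P.mean(0);w,V=np.linalg.eigh(np.cov((P-c).T));d=V[:,1];d=d*np.sign(d@ref)
    s=(P-c)@d;n=(P-c)@np.array([-d[1],d[0]]);return c,d,s.min(),s.max(),n.min(),n.max()
def plan(x,y,z,yaw,n):
    """rows from the measured pose to the target, straight in n equal steps"""
    s=robot.state();p=np.array(s['tool_pos']);y0=s['tool_rot'][2];dy=(yaw-y0+np.pi)%(2*np.pi)-np.pi
    d=(np.array([x,y,z])-p)/n
    for i in range(n):
        a=y0+dy*i/n;l=np.array([d[0]*np.cos(a)+d[1]*np.sin(a),d[0]*np.sin(a)-d[1]*np.cos(a),-d[2]])/40
        print(l.round(2).tolist(),round(-np.degrees(dy/n)/6,2))
def st():
    s=robot.state();print(round(s['time_s'],2),s['tool_pos'].round(1),s['tool_rot'].round(3),s['contact_force'].round(1),round(s['grip_width'],3),round(s['grip_force'],1))
E
python3 - <<'E'
from h import *
for n,cs,ch in(('top',(477,268),(358,250)),('scene',(170,197),(276,231))):
    p=imaging.camera(n)
    u=proj(p,(449,-325,7));m=mask(p,(0,0,90),(180,70,255),u,50);P=pts(p,m,8);c,d,a,b,e,f=axis(P,(0,1));print(n,'spanner',c,np.arctan2(d[1],d[0]),'tail',c+a*d,'nose',c+b*d,b-a,e,f)
    u=proj(p,(469,304,7));m=mask(p,(4,150,100),(18,255,255),u,48);P=pts(p,m,14);c,d,a,b,e,f=axis(P,(0,1));print('scraper handle',c,np.arctan2(d[1],d[0]),c+a*d,c+b*d,b-a,e,f)
    u=proj(p,(505,-10,16));m=mask(p,(0,0,0),(180,255,75),u,75);m|=mask(p,(22,150,120),(35,255,255),u,75);m|=mask(p,(0,0,150),(180,60,255),u,60);m|=mask(p,(0,150,80),(8,255,255),u,75)
    m=cv2.morphologyEx(m,cv2.MORPH_CLOSE,np.ones((7,7)));P=pts(p,m,16).astype(np.float32);(cx,cy),(w,h),an=cv2.minAreaRect(P);print('tray',cx,cy,w,h,an)
    m=mask(p,(0,150,80),(6,255,255),u,75)|mask(p,(174,150,80),(180,255,255),u,75);P=pts(p,m,35);c,d,a,b,e,f=axis(P,(0,1));print('latch',c,np.arctan2(d[1],d[0]),b-a,e,f)
    # yellow
    m=mask(p,(22,150,120),(35,255,255),u,75);P=pts(p,m,4);print('yellow',P.mean(0))
    for k in('mark_of','recognise'):
        for q in('tray','spanner_home','scraper_home','spanner_strap','scraper_strap','channel','latch_grip'):print(k,q,[(x['conf'],np.round(x['location'])) for x in getattr(imaging,k)(q,p)[:1]]) if k=='mark_of' else 0
E
```

```text
top spanner [ 454.76822286 -317.61560148] 1.1492114514220342 tail [ 415.25741339 -405.71599473] nose [ 488.62073816 -242.13195661] 179.28166372533758 -20.2414527771203 20.67010621220135
scraper handle [468.40817672 301.75889079] 1.5978826804087676 [470.55596273 222.4842582 ] [464.8848842  431.80337291] 209.39592382517654 -17.443438263804442 10.166703962976802
tray 503.32672119140625 -17.93341064453125 181.1014404296875 230.9990692138672 10.941364288330078
latch [515.60623257 -81.21756919] 1.6507587147421119 94.16468493271867 -17.962929880126445 17.400115193196754
yellow [501.12147394 -12.11227262]
mark_of tray [(0.73, array([507.,  -9.,   0.]))]
mark_of spanner_home [(0.98, array([459., -18.,  12.]))]
mark_of scraper_home [(0.97, array([548.,  -3.,  11.]))]
mark_of spanner_strap [(0.97, array([446.,  63.,  15.]))]
mark_of scraper_strap [(0.77, array([538.,  58.,  14.]))]
mark_of channel [(0.73, array([501., -14.,   3.]))]
mark_of latch_grip [(0.56, array([515., -78.,  41.]))]
scene spanner [ 423.82819533 -332.98255029] 0.7172552373027756 tail [ 304.65945784 -436.92430976] nose [ 515.6524802  -252.89126181] 279.9753886010836 -53.46637120437332 71.5717093175924
scraper handle [477.73445394 280.69340099] 1.6695058260414277 [483.03269021 227.1928036 ] [472.37431299 334.81910024] 108.15276572518252 -14.700216561495992 15.019598385833163
tray 509.8606872558594 -14.398483276367188 194.34544372558594 233.6044921875 11.301689147949219
latch [519.56629234 -76.83624193] 1.6004789681757015 96.45804975672775 -17.382656396946242 21.83973095388137
yellow [490.64828102  16.96942461]
mark_of tray [(0.59, array([504.,  -8.,  -0.]))]
mark_of spanner_home [(0.91, array([454., -18.,   9.]))]
mark_of scraper_home []
mark_of spanner_strap [(0.56, array([442.,  58.,  14.]))]
mark_of scraper_strap [(0.82, array([535.,  53.,  14.]))]
mark_of channel [(0.7, array([501., -13.,   5.]))]
mark_of latch_grip [(0.92, array([513., -78.,  38.]))]
```

```bash
python3 -c "
from h import *
plan(450.5,-325.5,60,1.149,10)"
```

```text
[0.88, -0.48, 0.34] -0.85
[0.91, -0.4, 0.34] -0.85
[0.95, -0.32, 0.34] -0.85
[0.97, -0.24, 0.34] -0.85
[0.99, -0.15, 0.34] -0.85
[1.0, -0.06, 0.34] -0.85
[1.0, 0.03, 0.34] -0.85
[0.99, 0.11, 0.34] -0.85
[0.98, 0.2, 0.34] -0.85
[0.96, 0.29, 0.34] -0.85
```

>>> carry_out(increments=[{"linear": [0.88, -0.48, 0.34], "turn": -0.85}, {"linear": [0.91, -0.4, 0.34], "turn": -0.85}, {"linear": [0.95, -0.32, 0.34], "turn": -0.85}, {"linear": [0.97, -0.24, 0.34], "turn": -0.85}, {"linear": [0.99, -0.15, 0.34], "turn": -0.85}, {"linear": [1, -0.06, 0.34], "turn": -0.85}, {"linear": [1, 0.03, 0.34], "turn": -0.85}, {"linear": [0.99, 0.11, 0.34], "turn": -0.85}, {"linear": [0.98, 0.2, 0.34], "turn": -0.85}, {"linear": [0.96, 0.29, 0.34], "turn": -0.85}], gripper=0, grip_force=30)

```text
time_s: 3.35
tool_pos: [451.1, -324.1, 59.3]
tool_rot: [3.141, 0.0, 1.157]
contact_force: [0.0, -1.1, -0.5]
grip_width: 1.003
grip_force: 0.0
```

```bash
python3 -c "
from h import *
st();plan(450.5,-325.5,4,1.149,4)"
```

```text
3.35 [ 451.1 -324.1   59.3] [3.141 0.    1.157] [ 0.  -1.1 -0.5] 1.003 0.0
[-0.01, 0.0, 0.35] 0.02
[-0.01, 0.0, 0.35] 0.02
[-0.01, 0.0, 0.35] 0.02
[-0.01, 0.0, 0.35] 0.02
```

>>> carry_out(increments=[{"linear": [-0.03, 0, 0.45], "turn": 0.08}, {"linear": [0, 0, 0.45], "turn": 0}, {"linear": [0, 0, 0.35], "turn": 0}, {"linear": [0, 0, 0.15], "turn": 0}, {"linear": [0, 0, 0], "turn": 0}])

```text
time_s: 3.98
tool_pos: [449.4, -326.2, 3.4]
tool_rot: [-3.141, -0.0, 1.145]
contact_force: [0.5, -0.1, -0.4]
grip_width: 1.0
grip_force: 0.0
```

>>> carry_out(increments=[{"linear": [0, 0, 0], "turn": 0}, {"linear": [0, 0, 0], "turn": 0}, {"linear": [0, 0, 0], "turn": 0}, {"linear": [0, 0, 0], "turn": 0}, {"linear": [0, 0, 0], "turn": 0}, {"linear": [0, 0, 0], "turn": 0}], gripper=1, grip_force=30)

```text
time_s: 4.72
tool_pos: [449.7, -326.0, 3.6]
tool_rot: [-3.142, -0.0, 1.145]
contact_force: [0.0, 0.2, -0.8]
grip_width: -0.0
grip_force: 0.0
```

```bash
python3 - <<'E'
from h import *
o=[]
for n,c in(('top',(477,270)),('scene',(170,195))):
    p=imaging.camera(n);u,v=proj(p,(450,-325,4)).astype(int);a=p['image'][max(v-60,0):v+60,u-65:u+65,::-1];o.append(cv2.resize(a,(400,370),interpolation=cv2.INTER_CUBIC))
cv2.imwrite('pics/g1.png',np.hstack(o))
E
```

```text
(no output)
```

View pics/g1.png

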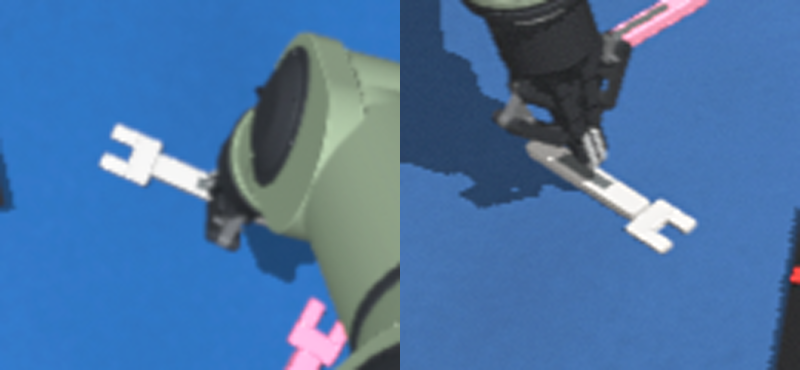

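```bash
python3 - <<'E'
from h import *
p=imaging.camera('scene');
a=p['image'][:,:,::-1].copy();u,v=proj(p,(450,-325,4)).astype(int)
k=14;b=cv2.resize(a[v-22:v+20,u-28:u+28],None,fx=k,fy=k,interpolation=cv2.INTER_CUBIC)
for z,c in((3.6,(0,0,255)),(16.6,(0,255,255)),(23,(0,255,0))):
    q=proj(p,(449.7,-326,z))-np.array([u-28,v-22]);cv2.circle(b,tuple(int(x*k) for x in q),4,c,-1)
for s in np.arange(-86,91,8):
  for w in(-10,10):
    q=np.array([451.1,-325.7])+s*np.array([np.cos(1.149),np.sin(1.149)])+w*np.array([-np.sin(1.149),np.cos(1.149)])
    r=proj(p,(*q,0))-np.array([u-28,v-22]);cv2.circle(b,tuple(int(x*k) for x in r),2,(255,0,255),-1)
cv2.imwrite('pics/g2.png',b);print(b.shape)
E
```

```text
(588, 784, 3)
```

View pics/g2.png

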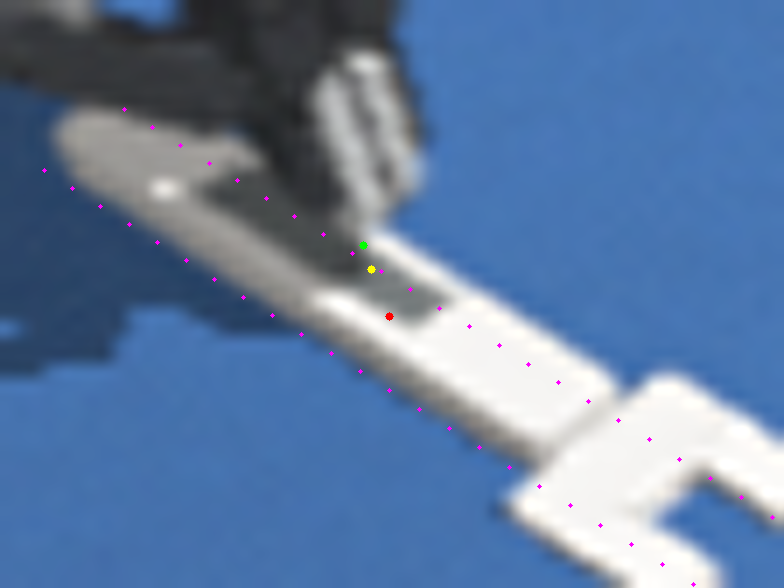

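>>> carry_out(increments=[{"linear": [0, 0, 0.05], "turn": 0}, {"linear": [0, 0, 0.05], "turn": 0}, {"linear": [0, 0, 0], "turn": 0}])

```text
time_s: 5.25
tool_pos: [449.6, -325.9, -0.6]
tool_rot: [-3.141, -0.0, 1.146]
contact_force: [-0.0, 0.4, -0.2]
grip_width: -0.0
grip_force: 0.0
```

>>> carry_out(increments=[{"linear": [0, 0, -0.4], "turn": 0}, {"linear": [0, 0, 0], "turn": 0}, {"linear": [0, 0, 0], "turn": 0}, {"linear": [0, 0, 0], "turn": 0}, {"linear": [0, 0, 0.2], "turn": 0}, {"linear": [0, 0, 0.23], "turn": 0}, {"linear": [0, 0, 0.23], "turn": 0}, {"linear": [0, 0, 0], "turn": 0}], gripper=0)

```text
time_s: 6.25
tool_pos: [449.2, -325.6, -11.8]
tool_rot: [-3.14, -0.0, 1.146]
contact_force: [0.5, 0.0, 0.1]
grip_width: 1.004
grip_force: 0.0
```

>>> carry_out(increments=[{"linear": [0, 0, 0], "turn": 0}, {"linear": [0, 0, 0], "turn": 0}, {"linear": [0, 0, 0], "turn": 0}, {"linear": [0, 0, 0], "turn": 0}, {"linear": [0, 0, 0], "turn": 0}, {"linear": [0, 0, 0], "turn": 0}], gripper=1, grip_force=30)

```text
time_s: 7.0
tool_pos: [449.7, -326.0, -10.8]
tool_rot: [3.142, -0.0, 1.146]
contact_force: [0.5, 0.3, -0.3]
grip_width: 0.002
grip_force: 0.0
```

```bash
python3 - <<'E'
from h import *
o=[]
for n in('scene','top'):
    p=imaging.camera(n);a=p['image'][:,:,::-1].copy();u,v=proj(p,(450,-325,4)).astype(int)
    k=10;b=cv2.resize(a[v-34:v+26,u-20:u+20],None,fx=k,fy=k,interpolation=cv2.INTER_CUBIC)
    for z,c in((-11,(0,0,255)),(0,(0,255,255)),(15,(0,255,0)),(60,(255,0,255))):
        q=proj(p,(449.7,-326,z))-np.array([u-20,v-34]);cv2.circle(b,tuple(int(x*k) for x in q),4,c,-1)
    o.append(b)
cv2.imwrite('pics/g3.png',np.hstack(o))
E
```

```text
(no output)
```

View pics/g3.png

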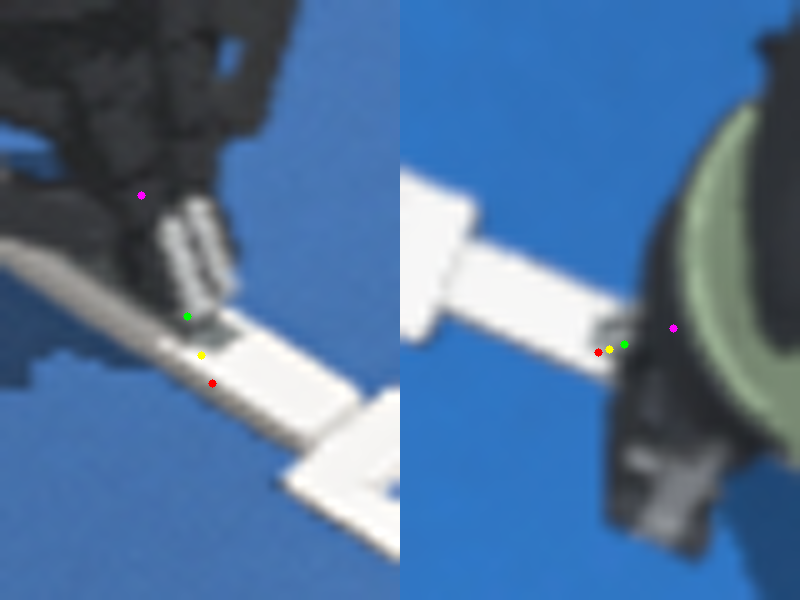

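>>> carry_out(increments=[{"linear": [0, 0, 0.05], "turn": 0}, {"linear": [0, 0, 0.05], "turn": 0}, {"linear": [0, 0, 0], "turn": 0}])

```text
time_s: 7.48
tool_pos: [449.6, -325.9, -15.0]
tool_rot: [-3.141, -0.0, 1.146]
contact_force: [0.1, -0.3, 0.9]
grip_width: -0.002
grip_force: 0.0
```

>>> carry_out(increments=[{"linear": [0, 0, 0.05], "turn": 0}, {"linear": [0, 0, 0.05], "turn": 0}, {"linear": [0, 0, 0], "turn": 0}])

```text
time_s: 7.85
tool_pos: [449.6, -326.0, -19.0]
tool_rot: [-3.141, -0.0, 1.146]
contact_force: [0.0, 0.5, -0.2]
grip_width: -0.002
grip_force: 0.0
```

```bash
python3 - <<'E'
from h import *
p=imaging.camera('scene');st();print(robot.state()['joint_positions'].round(3))
y=.264
for z in(150,182,195,208,220,240,260,280):
    print(z,[proj(p,(163+s*42*np.sin(y),-603-s*42*np.cos(y),z)).round(0) for s in(-1,1)])
a=p['image'][:,:,::-1].copy();b=cv2.imread('pics/scene0.png')[0:60,40:130];b=cv2.resize(b,(450,300),interpolation=cv2.INTER_CUBIC)
u,v=proj(p,(450,-325,4)).astype(int);k=10
c=cv2.resize(a[v-20:v+10,u-15:u+20],None,fx=k,fy=k,interpolation=cv2.INTER_CUBIC);cv2.imwrite('pics/g4.png',np.hstack([b,c]))
E
```

```text
7.9 [ 449.6 -326.   -18.9] [-3.141 -0.     1.146] [ 0.2  1.2 -0.1] 0.003 0.0
[ 0.683  0.735 -0.226  1.91   0.302  0.53  -0.174]
150 [array([119.,  72.]), array([88., 73.])]
182 [array([115.,  61.]), array([84., 62.])]
195 [array([113.,  57.]), array([82., 58.])]
208 [array([111.,  53.]), array([80., 54.])]
220 [array([110.,  49.]), array([78., 50.])]
240 [array([107.,  42.]), array([75., 43.])]
260 [array([104.,  35.]), array([72., 35.])]
280 [array([102.,  27.]), array([69., 28.])]
```

View pics/g4.png

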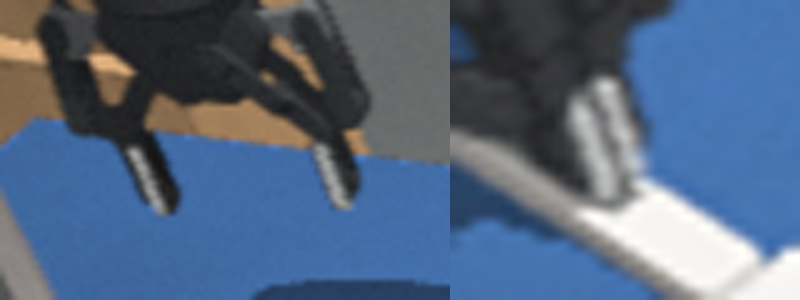

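>>> carry_out(increments=[{"linear": [0, 0, 0.05], "turn": 0}, {"linear": [0, 0, 0.05], "turn": 0}, {"linear": [0, 0, 0], "turn": 0}])

```text
time_s: 8.28
tool_pos: [449.8, -326.2, -21.7]
tool_rot: [3.141, 0.0, 1.145]
contact_force: [-6.4, 4.0, 28.5]
grip_width: 0.001
grip_force: 14.1
```

>>> carry_out(increments=[{"linear": [0, 0, -0.4], "turn": 0}, {"linear": [0, 0, 0], "turn": 0}, {"linear": [0, 0, 0], "turn": 0}, {"linear": [0, 0, 0], "turn": 0}, {"linear": [0, 0, 0.23], "turn": 0}, {"linear": [0, 0, 0.2], "turn": 0}, {"linear": [0, 0, 0.2], "turn": 0}, {"linear": [0, 0, 0], "turn": 0}], gripper=0)

```text
time_s: 9.28
tool_pos: [449.3, -325.7, -32.9]
tool_rot: [-3.14, -0.0, 1.146]
contact_force: [-0.5, -0.7, 0.4]
grip_width: 1.0
grip_force: 0.0
```

>>> carry_out(increments=[{"linear": [0, 0, 0], "turn": 0}, {"linear": [0, 0, 0], "turn": 0}, {"linear": [0, 0, 0], "turn": 0}, {"linear": [0, 0, 0], "turn": 0}, {"linear": [0, 0, 0], "turn": 0}, {"linear": [0, 0, 0], "turn": 0}], gripper=1, grip_force=30)

```text
time_s: 10.02
tool_pos: [449.8, -326.1, -31.7]
tool_rot: [3.141, 0.0, 1.145]
contact_force: [-0.3, 0.7, 6.0]
grip_width: 0.222
grip_force: 29.8
```

>>> carry_out(increments=[{"linear": [0, 0, -0.4], "turn": 0}, {"linear": [0, 0, -0.7], "turn": 0}, {"linear": [0, 0, -0.5], "turn": 0}, {"linear": [0, 0, 0], "turn": 0}])

```text
time_s: 10.52
tool_pos: [450.5, -326.7, 33.9]
tool_rot: [3.139, 0.0, 1.145]
contact_force: [0.2, 0.2, -1.0]
grip_width: 0.222
grip_force: 29.9
```

```bash
python3 -c "
from h import *
st();plan(459.7,-33.4,30,1.762,9)
o=[]
for n in('scene','top'):
    p=imaging.camera(n);a=p['image'][:,:,::-1];u,v=proj(p,(450,-325,60)).astype(int)
    o.append(cv2.resize(a[v-40:v+40,u-40:u+40],None,fx=5,fy=5,interpolation=cv2.INTER_CUBIC))
cv2.imwrite('pics/g5.png',np.hstack(o))"
```

```text
10.53 [ 450.5 -326.7   33.9] [3.139 0.    1.145] [ 0.2  0.2 -1. ] 0.222 29.9
[0.75, -0.31, 0.01] -0.65
[0.77, -0.26, 0.01] -0.65
[0.79, -0.21, 0.01] -0.65
[0.8, -0.15, 0.01] -0.65
[0.81, -0.1, 0.01] -0.65
[0.81, -0.04, 0.01] -0.65
[0.81, 0.01, 0.01] -0.65
[0.81, 0.07, 0.01] -0.65
[0.81, 0.13, 0.01] -0.65
```

>>> carry_out(increments=[{"linear": [0.75, -0.31, 0], "turn": -0.65}, {"linear": [0.77, -0.26, 0], "turn": -0.65}, {"linear": [0.79, -0.21, 0], "turn": -0.65}, {"linear": [0.8, -0.15, 0], "turn": -0.65}, {"linear": [0.81, -0.1, 0], "turn": -0.65}, {"linear": [0.81, -0.04, 0], "turn": -0.65}, {"linear": [0.81, 0.01, 0], "turn": -0.65}, {"linear": [0.81, 0.07, 0], "turn": -0.65}, {"linear": [0.81, 0.13, 0], "turn": -0.65}, {"linear": [0, 0, 0], "turn": 0}])

```text
time_s: 11.88
tool_pos: [459.2, -30.7, 31.5]
tool_rot: [-3.141, -0.001, 1.763]
contact_force: [-0.6, -1.6, -1.8]
grip_width: 0.227
grip_force: 29.9
```

```bash
python3 - <<'E'
from h import *
st()
o=[]
for n in('scene','top'):
    p=imaging.camera(n);a=p['image'][:,:,::-1].copy();cv2.imwrite(f'pics/h_{n}.png',a);u,v=proj(p,(500,-10,20)).astype(int)
    k=6;a=a[v-50:v+50,u-65:u+65];a=cv2.resize(a,None,fx=5,fy=5,interpolation=cv2.INTER_CUBIC)[:,:]
    o.append(a)
cv2.imwrite('pics/g6.png',cv2.resize(np.hstack(o),(800,308)))
E
```

```text
11.88 [459.2 -30.7  31.5] [-3.141e+00 -1.000e-03  1.763e+00] [-0.6 -1.6 -1.8] 0.227 29.9
```

View pics/g6.png

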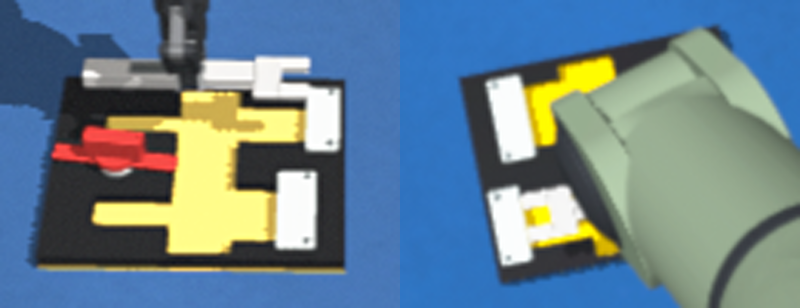

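The picture shows the spanner held level over its pocket, nose on the strap side (scene crop 95-310, 75), with the latch slightly turned. Next I fit the tray and spanner models to both images.

```bash
cat > fit.py <<'E'
from h import *
from scipy.optimize import minimize
K=6
def rect(x0,x1,y0,y1):return np.array([(x0,y0),(x1,y0),(x1,y1),(x0,y1)],float)
def world(P,z,o,yaw):
    c,s=np.cos(yaw),np.sin(yaw);return np.column_stack([o[0]+P[:,0]*c-P[:,1]*s,o[1]+P[:,0]*s+P[:,1]*c,np.full(len(P),z)])
class V:
    def __init__(s,p,img,c,w,h):s.p=p;s.u,s.v=(np.round(c)-[w,h]).astype(int);s.w,s.h=2*w,2*h;s.img=img[s.v:s.v+s.h,s.u:s.u+s.w];s.hsv=cv2.cvtColor(s.img,cv2.COLOR_RGB2HSV)
    def poly(s,m,X,val=1,hull=False):
        q=np.array([(proj(s.p,x)-[s.u,s.v]+.5)*K-.5 for x in X],np.float32)
        if hull:q=cv2.convexHull(q)[:,0]
        cv2.fillPoly(m,[np.round(q*16).astype(np.int32)],val,shift=4);return m
    def new(s):return np.zeros((s.h*K,s.w*K),np.uint8)
    def down(s,m):return cv2.resize(m.astype(np.float32),(s.w,s.h),interpolation=cv2.INTER_AREA)
SP=[rect(22,92.5,24.5,67.5),rect(-26,22,-86,86),rect(-86.5,-26,34,58),rect(22,71.5,-73.5,-18.5),rect(-86.5,-26,-60,-32)]
def tray_y(v,q):
    a,b,c=v.new(),v.new(),v.new()
    for r in SP:v.poly(a,world(r,4,q[:2],q[2]));v.poly(b,world(r,16,q[:2],q[2]))
    for r in(rect(78.5,110,18,74),rect(57.5,100,-80,-12)):
        for z in(16,20):v.poly(c,world(r,z,q[:2],q[2]))
    return v.down(a&b&(1-c))
def fit_tray(views,q0):
    T=[]
    for v in views:
        y=cv2.inRange(v.hsv,(20,110,70),(38,255,255))/255.;red=cv2.inRange(v.hsv,(0,150,60),(8,255,255))|cv2.inRange(v.hsv,(172,150,60),(180,255,255))
        T.append((y,cv2.dilate(red,np.ones((7,7)))==0))
    f=lambda d:sum((np.abs(tray_y(v,q0+d*[1,1,.01])-t)*k).sum() for v,(t,k) in zip(views,T))
    r=minimize(f,np.zeros(3),method='Powell',options=dict(xtol=.02,ftol=1e-5));return q0+r.x*[1,1,.01],r.fun
E
cat > run1.py <<'E'
from fit import *
P={n:imaging.camera(n) for n in('top','scene')};I={n:cv2.imread(f'pics/{n}0.png')[:,:,::-1].copy() for n in P}
vs={n:V(P[n],I[n],proj(P[n],(503,-15,10)),60,50) for n in P}
for k in(['top'],['scene'],['top','scene']):print(k,*fit_tray([vs[n] for n in k],np.array([502,-10,1.762])))
E
python3 run1.py
```

```text
['top'] [502.92303424 -11.29946045   1.77281708] 221.88888763450086
['scene'] [501.40324193  -8.62603917   1.7619742 ] 331.47222142480314
['top', 'scene'] [501.77776336  -9.86349842   1.76145009] 594.166664717719
```

```bash
cat > run2.py <<'E'
from fit import *
import sys
P={n:imaging.camera(n) for n in('top','scene')};I={n:P[n]['image'] for n in P}
def box(x0,x1,w,h,q):
    r=rect(x0,x1,-w/2,w/2);return np.vstack([world(r,q[3],q[:2],q[2]),world(r,q[3]+h,q[:2],q[2])])
def sil(v,q):
    a=v.new();v.poly(a,box(-86,48,20,14,q),1,True);v.poly(a,box(48,90,40,7,q),1,True);return v.down(a)
s=robot.state();tp=s['tool_pos'];st()
q0=np.array([tp[0],tp[1],s['tool_rot'][2],tp[2]+31.7])
D={}
for n in P:
    v=V(P[n],I[n],proj(P[n],(q0[0],q0[1],q0[3]+7)),55,45);t=cv2.inRange(v.hsv,(0,0,95),(180,75,255))/255.
    c=v.new()
    for r in(rect(76,112,16,76),rect(55,112,-82,-10)):v.poly(c,np.vstack([world(r,z,(502,-10),1.764) for z in(12,22)]),1,True)
    v.poly(c,box(66,88,18,7,q0),1,True)                     # fork gap
    if n=='scene':v.poly(c,np.vstack([box(-32,32,50,14,q0),box(-32,32,50,90,q0)]),1,True)
    else:v.poly(c,np.vstack([box(-200,48,200,14,q0)]),1,True)
    keep=v.down(c)<.01;near=cv2.dilate((sil(v,q0)>0).astype(np.uint8),np.ones((9,9)))>0
    D[n]=(v,t,keep&near)
def F(d,ns,m):
    q=q0+np.array(d)*m;return sum((np.abs(sil(D[n][0],q)-D[n][1])*D[n][2]).sum() for n in ns)
for ns,m in((['scene'],[1,1,.01,0]),(['top'],[1,1,0,0]),(['top','scene'],[1,1,.01,1])):
    m=np.array(m);r=minimize(F,np.zeros(4),args=(ns,m),method='Powell',options=dict(xtol=.02,ftol=1e-5));print(ns,(r.x*m).round(3),(q0+r.x*m).round(3),r.fun,F(np.zeros(4),ns,m))
E
python3 run2.py
```

```text
12.18 [459.2 -34.   31.8] [-3.141  0.     1.756] [ 0.2 -0.5 -2.1] 0.221 29.9
['scene'] [-1.656  3.727  0.005  0.   ] [457.581 -30.231   1.762  63.514] 42.33333360217512 79.80555589683354
['top'] [1.112 2.044 0.    0.   ] [460.349 -31.915   1.756  63.514] 15.777777664363384 23.8611111138016
['top', 'scene'] [-6.070e-01  3.747e+00 -2.000e-03  1.389e+00] [458.631 -30.212   1.754  64.904] 65.44444467127323 103.66666701063514
```

>>> carry_out(increments=[{"linear": [0.09, 0.4, 0], "turn": -0.08}, {"linear": [0, 0.4, 0], "turn": 0}, {"linear": [0, 0.36, 0], "turn": 0}, {"linear": [0, 0, 0.15], "turn": 0}, {"linear": [0, 0, 0.1], "turn": 0}, {"linear": [0, 0, 0.05], "turn": 0}, {"linear": [0, 0, 0], "turn": 0}], grip_force=22)

```text
time_s: 13.05
tool_pos: [504.0, -20.8, 19.9]
tool_rot: [-3.141, -0.0, 1.767]
contact_force: [0.1, 0.0, -1.6]
grip_width: 0.226
grip_force: 29.9
```

>>> carry_out(increments=[{"linear": [0, 0, 0.05], "turn": 0}, {"linear": [0, 0, 0.05], "turn": 0}, {"linear": [0, 0, 0.05], "turn": 0}])

```text
time_s: 13.42
tool_pos: [504.6, -20.2, 14.2]
tool_rot: [3.141, -0.0, 1.767]
contact_force: [-1.4, 4.8, 6.4]
grip_width: 0.224
grip_force: 31.2
```

>>> carry_out(increments=[{"linear": [0, 0, 0.05], "turn": 0}, {"linear": [0, 0, 0.05], "turn": 0}, {"linear": [0, 0, 0.04], "turn": 0}, {"linear": [0, 0, 0], "turn": 0}], grip_force=20)

```text
time_s: 13.92
tool_pos: [504.6, -19.9, 8.6]
tool_rot: [3.141, -0.001, 1.767]
contact_force: [-2.2, 4.4, 3.8]
grip_width: 0.222
grip_force: 31.8
```

```bash
cat > run3.py <<'E'
# tilt of the held spanner in the scene view: fit x,y,z,yaw fixed, pitch free
from fit import *
import sys
st();s=robot.state();tp=s['tool_pos'];yaw=s['tool_rot'][2];p=imaging.camera('scene')
W=20 if len(sys.argv)<2 else 24
parts=[(-86,48,20,14),(48,90,40,7)] if W==20 else [(-82,28,24,14),(28,73,52,4)]
def X(x0,x1,w,h,q):   # q: mid x,y,z, pitch nose-down
    o=[]
    for x in(x0,x1):
        for y in(-w/2,w/2):
            for z in(-7,h-7):
                a=x*np.cos(q[3])+z*-np.sin(q[3]);b=-x*np.sin(q[3])+z*np.cos(q[3])
                o.append((q[0]+a*np.cos(yaw)-y*np.sin(yaw),q[1]+a*np.sin(yaw)+y*np.cos(yaw),q[2]+b))
    return np.array(o)
def sil(v,q):
    m=v.new();[v.poly(m,X(*t,q),1,True) for t in parts];return v.down(m)
q0=np.array([tp[0]+3*np.cos(yaw),tp[1]+3*np.sin(yaw),tp[2]+39.3,0.15])
v=V(p,p['image'],proj(p,q0[:3]),60,50);t=cv2.inRange(v.hsv,(0,0,95),(180,75,255))
if W==24:t|=cv2.inRange(v.hsv,(3,120,60),(19,255,255))
t=t/255.;c=v.new()
for r in(rect(76,112,16,76),rect(55,112,-82,-10)):v.poly(c,np.vstack([world(r,z,(502,-10),1.764) for z in(12,22)]),1,True)
if W==20:v.poly(c,X(66,90,18,7,q0),1,True)
v.poly(c,X(-30,30,50,120,q0),1,True)
keep=(v.down(c)<.01)&(cv2.dilate((sil(v,q0)>0).astype(np.uint8),np.ones((13,13)))>0)
m=np.array([1,1,0,.02])
F=lambda d:(np.abs(sil(v,q0+d*m)-t)*keep).sum()
r=min((minimize(F,[0,0,0,k],method='Powell',options=dict(xtol=.02,ftol=1e-5)) for k in(-5,0,3)),key=lambda r:r.fun);q=q0+r.x*m
print('shift',(q-q0)[:3].round(1),'pitch deg',np.degrees(q[3]).round(1),r.fun)
d=q[:2]-np.array([501.6,-9.3]);a=1.763;print('mid in tray',round(d[0]*np.cos(a)+d[1]*np.sin(a),1),round(-d[0]*np.sin(a)+d[1]*np.cos(a),1),'z',q[2].round(1))
E
python3 run3.py
```

```text
13.93 [504.6 -19.9   8.6] [ 3.141e+00 -1.000e-03  1.767e+00] [-2.2  4.4  3.8] 0.222 31.8
shift [-0.4  0.5  0. ] pitch deg 13.7 33.38888883590698
mid in tray -7.4 -0.6 z 47.9
```

>>> carry_out(increments=[{"linear": [0, 0, -0.3], "turn": 0}, {"linear": [-0.07, -0.3, -0.2], "turn": 0}, {"linear": [-0.07, -0.4, 0], "turn": 0}, {"linear": [0, -0.4, 0], "turn": 0}, {"linear": [0, -0.06, 0], "turn": 0}, {"linear": [0, 0, 0], "turn": 0}, {"linear": [0, 0, 0], "turn": 0}], grip_force=30)

```text
time_s: 14.85
tool_pos: [460.3, -35.1, 28.4]
tool_rot: [3.141, -0.0, 1.767]
contact_force: [-0.6, 1.1, -2.2]
grip_width: 0.227
grip_force: 31.1
```

```bash
sed -i 's/z\*-np.sin/z*np.sin/' run3.py; python3 run3.py
```

```text
14.85 [460.3 -35.1  28.4] [ 3.141 -0.     1.767] [-0.6  1.1 -2.2] 0.227 31.1
shift [-0.7 -0.7  0. ] pitch deg 12.1 60.25000016391277
mid in tray -15.0 46.3 z 67.7
```

>>> carry_out(increments=[{"linear": [0.04, 0.01, 0.3], "turn": 0}, {"linear": [0, 0, 0.3], "turn": 0}, {"linear": [0, 0, 0.2], "turn": 0}, {"linear": [0, 0, 0.05], "turn": 0}, {"linear": [0, 0, 0], "turn": 0}])

```text
time_s: 15.52
tool_pos: [459.9, -33.5, -5.7]
tool_rot: [-3.141, -0.0, 1.767]
contact_force: [0.8, 0.1, -1.4]
grip_width: 0.222
grip_force: 31.0
```

>>> carry_out(increments=[{"linear": [0, 0, 0.05], "turn": 0}, {"linear": [0, 0, 0.04], "turn": 0}, {"linear": [0, 0, 0], "turn": 0}])

```text
time_s: 15.9
tool_pos: [460.1, -33.6, -9.2]
tool_rot: [3.141, 0.0, 1.766]
contact_force: [0.8, -1.2, -0.5]
grip_width: 0.226
grip_force: 31.2
```

>>> carry_out(increments=[{"linear": [0, 0, 0.04], "turn": 0}, {"linear": [0, 0, 0.03], "turn": 0}, {"linear": [0, 0, 0], "turn": 0}])

```text
time_s: 16.27
tool_pos: [460.0, -33.7, -12.0]
tool_rot: [3.142, 0.0, 1.766]
contact_force: [0.7, -1.4, 1.6]
grip_width: 0.224
grip_force: 31.5
```

```bash
python3 run3.py
```

```text
16.27 [460.  -33.7 -12. ] [3.142 0.    1.766] [ 0.7 -1.4  1.6] 0.224 31.5
shift [-1.4  0.2  0. ] pitch deg 9.6 61.72222249023616
mid in tray -12.5 46.8 z 27.3
```

>>> carry_out(increments=[{"linear": [0.1, 0, 0], "turn": 0}, {"linear": [0.1, 0, 0], "turn": 0}, {"linear": [0.07, 0, 0], "turn": 0}, {"linear": [0, 0, 0], "turn": 0}])

```text
time_s: 16.82
tool_pos: [457.8, -22.5, -12.0]
tool_rot: [3.142, -0.0, 1.767]
contact_force: [-0.1, 0.5, 1.2]
grip_width: 0.226
grip_force: 31.4
```

>>> carry_out(increments=[{"linear": [0.05, 0, 0], "turn": 0}, {"linear": [0.05, 0, 0], "turn": 0}, {"linear": [0, 0, 0], "turn": 0}])

```text
time_s: 17.2
tool_pos: [457.1, -18.8, -12.0]
tool_rot: [3.142, -0.0, 1.767]
contact_force: [-0.7, 0.4, -0.0]
grip_width: 0.217
grip_force: 31.4
```

>>> carry_out(increments=[{"linear": [0.05, 0, 0], "turn": 0}, {"linear": [0.04, 0, 0], "turn": 0}, {"linear": [0, 0, 0], "turn": 0}])

```text
time_s: 17.58
tool_pos: [456.4, -15.3, -12.0]
tool_rot: [3.142, -0.0, 1.767]
contact_force: [-0.6, 0.6, 1.2]
grip_width: 0.221
grip_force: 31.4
```

```bash
python3 run3.py
```

```text
17.57 [456.4 -15.3 -12. ] [ 3.142 -0.     1.767] [-0.6  0.6  1.2] 0.221 31.4
shift [-1.3  0.   0. ] pitch deg 9.9 46.36111121624708
mid in tray 6.0 46.8 z 27.3
```

>>> carry_out(increments=[{"linear": [0.04, 0, 0], "turn": 0}, {"linear": [0.04, 0, 0], "turn": 0}, {"linear": [0, 0, 0], "turn": 0}])

```text
time_s: 18.0
tool_pos: [456.0, -14.8, -11.8]
tool_rot: [-3.141, 0.003, 1.764]
contact_force: [2.4, -17.9, 5.2]
grip_width: 0.222
grip_force: 31.8
```

>>> carry_out(increments=[{"linear": [-0.09, 0, 0], "turn": 0}, {"linear": [-0.02, 0, 0.08], "turn": 0}, {"linear": [-0.02, 0, 0.08], "turn": 0}, {"linear": [0, 0, 0], "turn": 0}], grip_force=20)

```text
time_s: 18.5
tool_pos: [456.6, -17.3, -18.7]
tool_rot: [-3.141, -0.0, 1.767]
contact_force: [0.3, -1.2, 1.4]
grip_width: 0.227
grip_force: 31.4
```

>>> carry_out(increments=[{"linear": [0, 0, 0.08], "turn": 0}, {"linear": [0, 0, 0.05], "turn": 0}, {"linear": [0, 0, 0], "turn": 0}])

```text
time_s: 18.88
tool_pos: [456.7, -17.7, -23.7]
tool_rot: [-3.141, 0.0, 1.766]
contact_force: [0.8, -3.8, 1.5]
grip_width: 0.224
grip_force: 31.6
```

```bash
python3 run3.py
```

```text
18.88 [456.7 -17.7 -23.7] [-3.141  0.     1.766] [ 0.8 -3.8  1.5] 0.224 31.6
shift [-2.2  1.2  0. ] pitch deg 1.7 49.02777795679867
mid in tray 4.8 47.6 z 15.6
```

>>> carry_out(increments=[{"linear": [-0.02, 0, 0.05], "turn": 0}, {"linear": [0, 0, 0.05], "turn": 0}, {"linear": [0, 0, 0.03], "turn": 0}, {"linear": [0, 0, 0], "turn": 0}])

```text
time_s: 19.42
tool_pos: [456.9, -18.4, -28.9]
tool_rot: [-3.141, 0.0, 1.766]
contact_force: [0.8, -4.2, 1.6]
grip_width: 0.223
grip_force: 31.6
```

>>> carry_out(increments=[{"linear": [0, 0, 0], "turn": 0}, {"linear": [0, 0, 0], "turn": 0}, {"linear": [0, 0, 0], "turn": 0}, {"linear": [0, 0, 0], "turn": 0}, {"linear": [0, 0, -0.3], "turn": 0}, {"linear": [0, 0, -0.6], "turn": 0}, {"linear": [0, 0, -0.6], "turn": 0}, {"linear": [0, 0, 0], "turn": 0}], gripper=0.6)

```text
time_s: 20.42
tool_pos: [458.0, -18.5, 33.2]
tool_rot: [3.139, 0.001, 1.766]
contact_force: [-0.1, 0.3, -0.3]
grip_width: 0.403
grip_force: 0.0
```

```bash
cat > run4.py <<'E'
from fit import *
import sys
# height of a seated tool: fit level silhouettes at tray
p=imaging.camera('scene');st()
q=np.array([501.6,-9.3,1.763])
nm=sys.argv[1]
home,parts=((1,46),[(-86,48,20,14),(48,77,40,7)]) if nm=='spanner' else ((-3,-46),[(-82,28,24,14),(28,60,52,4)])
v=V(p,p['image'],proj(p,(505,-15,10)),65,50)
t=cv2.inRange(v.hsv,(0,0,110),(180,60,255)) if nm=='spanner' else cv2.inRange(v.hsv,(3,150,100),(17,255,255))
t=t/255.
def X(x0,x1,w,h,d):
    o=[]
    for x in(x0,x1):
        for y in(-w/2,w/2):
            for z in(0,h):o.append((home[0]+x+d[0],home[1]+y+d[1],4+z+d[2]*(73.-x)/150))
    o=np.array(o);W=world(o[:,:2],0,q[:2],q[2]);W[:,2]=o[:,2];return W
def sil(d):
    m=v.new();[v.poly(m,X(*a,d),1,True) for a in(parts if nm=='spanner' else parts[:1])];return v.down(m)
c=v.new()
for r in(rect(76,112,16,76),rect(55,112,-82,-10)):v.poly(c,np.vstack([world(r,z,q[:2],q[2]) for z in(12,22)]),1,True)
if nm=='spanner':v.poly(c,X(66,80,18,7,[0,0,0]),1,True)
keep=(v.down(c)<.01)&(cv2.dilate((sil([0,0,0])>0).astype(np.uint8),np.ones((13,13)))>0)
F=lambda d:(np.abs(sil(d)-t)*keep).sum()
r=minimize(F,[0,0,0],method='Powell',options=dict(xtol=.02,ftol=1e-5));print('dx dy tailrise',r.x.round(1),r.fun,F([0,0,0]),[round(F([0,0,z]),1) for z in(-4,0,4,8)])
i=p['image'][v.v:v.v+v.h,v.u:v.u+v.w,::-1];cv2.imwrite(f'pics/{nm}_seat.png',cv2.resize(i,None,fx=6,fy=6,interpolation=cv2.INTER_CUBIC))
E
python3 run4.py spanner
```

```text
20.48 [457.5 -18.5  32.2] [3.14  0.    1.766] [-0.4 -0.2 -1.4] 0.398 0.0
dx dy tailrise [6.1 1.2 1.2] 150.3611111510545 182.75000044330955 [np.float64(216.6), np.float64(182.8), np.float64(182.1), np.float64(191.2)]
```

>>> carry_out(increments=[{"linear": [-0.4, 0, 0], "turn": 0}, {"linear": [-0.5, 0, 0], "turn": 0}, {"linear": [-0.5, 0, 0], "turn": 0}, {"linear": [0, 0, 0.5], "turn": 0}, {"linear": [0, 0, 0.4], "turn": 0}, {"linear": [0, 0, 0.2], "turn": 0}, {"linear": [0, 0, 0], "turn": 0}], gripper=1)

```text
time_s: 21.35
tool_pos: [467.4, -73.0, -13.3]
tool_rot: [-3.14, -0.0, 1.767]
contact_force: [-0.6, 0.7, 1.1]
grip_width: -0.005
grip_force: 0.0
```

>>> carry_out(increments=[{"linear": [0, 0, 0.04], "turn": 0}, {"linear": [0, 0, 0.04], "turn": 0}, {"linear": [0, 0, 0], "turn": 0}])

```text
time_s: 21.72
tool_pos: [467.9, -73.2, -15.9]
tool_rot: [3.141, 0.0, 1.766]
contact_force: [0.0, 0.5, 0.1]
grip_width: -0.001
grip_force: 0.0
```

>>> carry_out(increments=[{"linear": [0, 0, 0.04], "turn": 0}, {"linear": [0, 0, 0.03], "turn": 0}, {"linear": [0, 0, 0], "turn": 0}])

```text
time_s: 22.1
tool_pos: [468.1, -73.3, -17.8]
tool_rot: [3.141, 0.001, 1.767]
contact_force: [-7.0, 1.1, 32.4]
grip_width: -0.002
grip_force: 16.8
```

>>> carry_out(increments=[{"linear": [0, 0, -0.8], "turn": 0}, {"linear": [0, 0, -0.8], "turn": 0}, {"linear": [0.5, 0, -0.4], "turn": 0}, {"linear": [1, 0, 0], "turn": 0}, {"linear": [1, 0, 0], "turn": 0}, {"linear": [1, 0, 0], "turn": 0}], gripper=0)

```text
time_s: 22.85
tool_pos: [439.7, 66.2, 61.0]
tool_rot: [-3.141, -0.0, 1.767]
contact_force: [0.7, 0.9, -0.1]
grip_width: 1.0
grip_force: 0.0
```

```bash
cat > run5.py <<'E'
from fit import *
P={n:imaging.camera(n) for n in('top','scene')}
q0=np.array([469,303,1.6])
D=[]
def box(x0,x1,w,h,q):
    r=rect(x0,x1,-w/2,w/2);return np.vstack([world(r,0,q[:2],q[2]),world(r,h,q[:2],q[2])])
for n in P:
    v=V(P[n],cv2.imread(f'pics/{n}0.png')[:,:,::-1].copy(),proj(P[n],(469,283,7)),36,26)
    D.append((v,(cv2.inRange(v.hsv,(3,130,80),(19,255,255))|0)/255.,cv2.inRange(v.hsv,(0,0,120),(180,70,255))/255.))
def F(d,ii):
    q=q0+np.array(d)*[1,1,.01];e=0
    for i in ii:
        v,o,w=D[i];a,b=v.new(),v.new();v.poly(a,box(-82,28,24,14,q),1,True);v.poly(b,box(28,73,52,4,q),1,True)
        e+=np.abs(v.down(a)-o).sum()
        e+=np.abs(np.maximum(v.down(b)-v.down(a),0)-w).sum()*.5
    return e
for ii in([0],[1],[0,1]):
    r=minimize(F,[0,0,0],args=(ii,),method='Powell',options=dict(xtol=.02,ftol=1e-5));print(ii,(q0+r.x*[1,1,.01]).round(3),r.fun)
q=q0+r.x*[1,1,.01];st()
plan(q[0]-3*np.cos(q[2]),q[1]-3*np.sin(q[2]),30,q[2],7)
E
python3 run5.py
```

```text
[0] [471.092 304.579   1.662] 281.44444482866675
[1] [468.902 307.662   1.656] 88.1805560477078
[0, 1] [470.7   305.74    1.653] 402.37500077392906
22.95 [439.4  68.9  61.1] [ 3.141e+00 -2.000e-03  1.772e+00] [-0.1 -0.2  0.5] 0.999 0.0
[0.8, 0.28, 0.11] 0.16
[0.8, 0.26, 0.11] 0.16
[0.8, 0.25, 0.11] 0.16
[0.81, 0.24, 0.11] 0.16
[0.81, 0.22, 0.11] 0.16
[0.82, 0.21, 0.11] 0.16
[0.82, 0.19, 0.11] 0.16
```

>>> carry_out(increments=[{"linear": [0.8, 0.28, 0.11], "turn": 0.16}, {"linear": [0.8, 0.26, 0.11], "turn": 0.16}, {"linear": [0.8, 0.25, 0.11], "turn": 0.16}, {"linear": [0.81, 0.24, 0.11], "turn": 0.16}, {"linear": [0.81, 0.22, 0.11], "turn": 0.16}, {"linear": [0.82, 0.21, 0.11], "turn": 0.16}, {"linear": [0.82, 0.19, 0.11], "turn": 0.16}, {"linear": [0, 0, 0], "turn": 0}])

```text
time_s: 23.95
tool_pos: [471.9, 300.5, 29.7]
tool_rot: [-3.141, -0.001, 1.652]
contact_force: [-0.6, -0.0, -0.1]
grip_width: 1.003
grip_force: 0.0
```

>>> carry_out(increments=[{"linear": [0, 0, 0.5], "turn": 0}, {"linear": [0, 0, 0.5], "turn": 0}, {"linear": [0, 0, 0.35], "turn": 0}, {"linear": [0, 0, 0.15], "turn": 0}, {"linear": [0, 0, 0], "turn": 0}])

```text
time_s: 24.58
tool_pos: [473.0, 297.7, -29.8]
tool_rot: [-3.141, 0.0, 1.649]
contact_force: [-0.4, 0.2, 0.8]
grip_width: 0.999
grip_force: 0.0
```

>>> carry_out(increments=[{"linear": [0.12, -0.05, 0.05], "turn": 0}, {"linear": [0, 0, 0], "turn": 0}])

```text
time_s: 24.82
tool_pos: [470.6, 303.2, -31.3]
tool_rot: [3.141, -0.001, 1.65]
contact_force: [-0.8, -0.8, -0.1]
grip_width: 1.002
grip_force: 0.0
```

>>> carry_out(increments=[{"linear": [0, 0, 0], "turn": 0}, {"linear": [0, 0, 0], "turn": 0}, {"linear": [0, 0, 0], "turn": 0}, {"linear": [0, 0, 0], "turn": 0}, {"linear": [0, 0, 0], "turn": 0}, {"linear": [0, 0, 0], "turn": 0}], gripper=1, grip_force=30)

```text
time_s: 25.58
tool_pos: [470.8, 302.4, -31.5]
tool_rot: [3.142, 0.0, 1.649]
contact_force: [-1.7, -1.2, 5.9]
grip_width: 0.271
grip_force: 30.6
```

>>> carry_out(increments=[{"linear": [0, 0, -0.5], "turn": 0}, {"linear": [0, 0, -0.7], "turn": 0}, {"linear": [0, 0, -0.5], "turn": 0}, {"linear": [0, 0, 0], "turn": 0}])

```text
time_s: 26.08
tool_pos: [471.7, 303.0, 38.6]
tool_rot: [3.139, -0.002, 1.649]
contact_force: [0.1, 0.1, -1.9]
grip_width: 0.27
grip_force: 29.9
```

```bash
python3 -c "
from h import *
st();u=np.array([np.cos(1.766),np.sin(1.766)]);v=np.array([-u[1],u[0]])
t=np.array([502,-10])-12*u+0*v;print(t);plan(t[0],t[1],36,1.766,9)"
```

```text
26.07 [471.7 303.   38.6] [ 3.139e+00 -2.000e-03  1.649e+00] [ 0.1  0.1 -1.9] 0.27 29.9
[504.32759613 -21.77209821]
[-0.91, 0.02, 0.01] -0.12
[-0.91, 0.01, 0.01] -0.12
[-0.91, -0.0, 0.01] -0.12
[-0.91, -0.02, 0.01] -0.12
[-0.91, -0.03, 0.01] -0.12
[-0.91, -0.04, 0.01] -0.12
[-0.91, -0.05, 0.01] -0.12
[-0.9, -0.06, 0.01] -0.12
[-0.9, -0.07, 0.01] -0.12
```

>>> carry_out(increments=[{"linear": [-0.91, 0.02, 0], "turn": -0.12}, {"linear": [-0.91, 0.01, 0], "turn": -0.12}, {"linear": [-0.91, 0, 0], "turn": -0.12}, {"linear": [-0.91, -0.02, 0], "turn": -0.12}, {"linear": [-0.91, -0.03, 0], "turn": -0.12}, {"linear": [-0.91, -0.04, 0], "turn": -0.12}, {"linear": [-0.91, -0.05, 0], "turn": -0.12}, {"linear": [-0.9, -0.06, 0], "turn": -0.12}, {"linear": [-0.9, -0.07, 0], "turn": -0.12}, {"linear": [0, 0, 0], "turn": 0}])

```text
time_s: 27.32
tool_pos: [502.8, -25.9, 36.0]
tool_rot: [-3.141, 0.001, 1.758]
contact_force: [-0.3, 0.3, -1.0]
grip_width: 0.272
grip_force: 29.9
```

```bash
sed -i 's/,0\.15\])/,float(sys.argv[2]) if len(sys.argv)>2 else .15])/' run3.py; python3 run3.py s 0.0
```

```text
27.32 [502.8 -25.9  36. ] [-3.141e+00  1.000e-03  1.758e+00] [-0.3  0.3 -1. ] 0.272 29.9
shift [-1.1  2.2  0. ] pitch deg -0.5 106.25000034458935
mid in tray -11.2 2.7 z 75.3
```

>>> carry_out(increments=[{"linear": [0.07, 0.05, 0.2], "turn": -0.07}, {"linear": [0, 0, 0.15], "turn": 0}, {"linear": [0, 0, 0.08], "turn": 0}, {"linear": [0, 0, 0.05], "turn": 0}, {"linear": [0, 0, 0.05], "turn": 0}, {"linear": [0, 0, 0.05], "turn": 0}, {"linear": [0, 0, 0], "turn": 0}])

```text
time_s: 28.25
tool_pos: [505.0, -19.1, 13.4]
tool_rot: [3.141, -0.0, 1.77]
contact_force: [-1.3, 4.0, 4.6]
grip_width: 0.265
grip_force: 31.2
```

>>> carry_out(increments=[{"linear": [0, 0, 0.05], "turn": 0}, {"linear": [0, 0, 0.05], "turn": 0}, {"linear": [0, 0, 0], "turn": 0}])

```text
time_s: 28.62
tool_pos: [505.0, -19.0, 9.4]
tool_rot: [3.141, -0.001, 1.771]
contact_force: [-1.0, 4.2, 5.4]
grip_width: 0.268
grip_force: 31.8
```

```bash
python3 run3.py s
```

```text
28.62 [505.  -19.    9.4] [ 3.141e+00 -1.000e-03  1.771e+00] [-1.   4.2  5.4] 0.268 31.8
shift [-6.5  1.2  0. ] pitch deg 5.5 163.13888828642666
mid in tray -4.8 4.7 z 48.7
```

>>> carry_out(increments=[{"linear": [0, 0, -0.3], "turn": 0.05}, {"linear": [-0.1, 0.2, -0.2], "turn": 0}, {"linear": [-0.15, 0.4, 0], "turn": 0}, {"linear": [0, 0.4, 0], "turn": 0}, {"linear": [0, 0.12, 0], "turn": 0}, {"linear": [0, 0, 0], "turn": 0}, {"linear": [0, 0, 0], "turn": 0}])

```text
time_s: 29.55
tool_pos: [550.0, -21.3, 29.3]
tool_rot: [-3.141, 0.0, 1.764]
contact_force: [0.2, -0.1, -0.3]
grip_width: 0.27
grip_force: 31.1
```

```bash
python3 run3.py s 0.2; python3 - <<'E'
from h import *
s=robot.state();d=s['tool_pos'][:2]-[501.6,-9.3];u=np.array([np.cos(1.763),np.sin(1.763)]);print('tcp tray',d@u,d@[-u[1],u[0]])
p=imaging.camera('scene');u,v=proj(p,(505,-10,30)).astype(int);cv2.imwrite('pics/s1.png',cv2.resize(p['image'][v-50:v+45,u-60:u+60,::-1],None,fx=6,fy=6,interpolation=cv2.INTER_CUBIC))
E
```

```text
29.55 [550.  -21.3  29.3] [-3.141  0.     1.764] [ 0.2 -0.1 -0.3] 0.27 31.1
shift [-0.5  1.6  0. ] pitch deg 11.3 118.277777466923
mid in tray -16.4 -45.0 z 68.6
tcp tray -21.014474942306787 -45.21245845535241
```

View pics/s1.png

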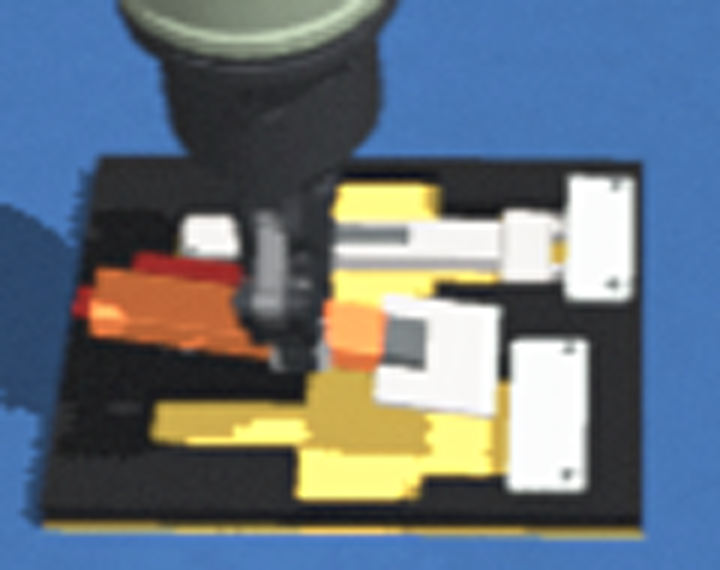

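The picture shows the spanner seated with its nose under its strap (505-630,240), and the scraper tilted nose-down above its pocket.

>>> carry_out(increments=[{"linear": [0, 0.02, 0.3], "turn": 0}, {"linear": [0, 0, 0.35], "turn": 0}, {"linear": [0, 0, 0.25], "turn": 0}, {"linear": [0, 0, 0.05], "turn": 0}, {"linear": [0, 0, 0], "turn": 0}])

```text
time_s: 30.28
tool_pos: [551.2, -20.9, -8.9]
tool_rot: [-3.141, -0.0, 1.764]
contact_force: [0.6, 0.7, -0.1]
grip_width: 0.271
grip_force: 31.1
```

>>> carry_out(increments=[{"linear": [0, 0, 0.04], "turn": 0}, {"linear": [0, 0, 0.04], "turn": 0}, {"linear": [0, 0, 0], "turn": 0}])

```text
time_s: 30.65
tool_pos: [551.3, -21.0, -12.0]
tool_rot: [3.142, 0.0, 1.764]
contact_force: [-0.3, 0.5, -0.4]
grip_width: 0.268
grip_force: 31.1
```

>>> carry_out(increments=[{"linear": [0, 0, 0.04], "turn": 0}, {"linear": [0, 0, 0.03], "turn": 0}, {"linear": [0, 0, 0], "turn": 0}])

```text
time_s: 31.02
tool_pos: [551.4, -21.1, -14.7]
tool_rot: [3.141, 0.0, 1.764]
contact_force: [1.1, -1.0, 3.7]
grip_width: 0.271
grip_force: 31.6
```

>>> carry_out(increments=[{"linear": [0.1, 0, 0], "turn": 0}, {"linear": [0.1, 0, 0], "turn": 0}, {"linear": [0.1, 0, 0], "turn": 0}, {"linear": [0, 0, 0], "turn": 0}])

```text
time_s: 31.52
tool_pos: [548.8, -8.4, -14.8]
tool_rot: [3.142, -0.001, 1.765]
contact_force: [-0.3, 1.2, 2.5]
grip_width: 0.271
grip_force: 31.5
```

>>> carry_out(increments=[{"linear": [0.05, 0, 0], "turn": 0}, {"linear": [0.05, 0, 0], "turn": 0}, {"linear": [0, 0, 0], "turn": 0}])

```text
time_s: 31.9
tool_pos: [548.1, -5.1, -14.8]
tool_rot: [3.142, -0.0, 1.765]
contact_force: [-0.7, -0.5, 2.4]
grip_width: 0.266
grip_force: 31.5
```

>>> carry_out(increments=[{"linear": [0.05, 0, 0], "turn": 0}, {"linear": [0.04, 0, 0], "turn": 0}, {"linear": [0, 0, 0], "turn": 0}])

```text
time_s: 32.28
tool_pos: [547.5, -1.7, -14.8]
tool_rot: [3.142, 0.0, 1.764]
contact_force: [0.5, -1.8, 3.6]
grip_width: 0.27
grip_force: 31.6
```

>>> carry_out(increments=[{"linear": [0.04, 0, 0], "turn": 0}, {"linear": [0, 0, 0], "turn": 0}])

```text
time_s: 32.52
tool_pos: [547.4, -1.5, -14.7]
tool_rot: [-3.142, 0.002, 1.763]
contact_force: [1.8, -9.4, 4.8]
grip_width: 0.272
grip_force: 31.8
```

>>> carry_out(increments=[{"linear": [-0.05, 0, 0], "turn": 0}, {"linear": [-0.03, 0, 0.08], "turn": 0}, {"linear": [-0.02, 0, 0.08], "turn": 0}, {"linear": [0, 0, 0], "turn": 0}])

```text
time_s: 33.02
tool_pos: [547.8, -4.0, -21.6]
tool_rot: [-3.141, -0.0, 1.764]
contact_force: [0.7, -1.8, 1.8]
grip_width: 0.265
grip_force: 31.7
```

>>> carry_out(increments=[{"linear": [-0.01, 0, 0.08], "turn": 0}, {"linear": [0, 0, 0.05], "turn": 0}, {"linear": [0, 0, 0.04], "turn": 0}, {"linear": [0, 0, 0], "turn": 0}])

```text
time_s: 33.52
tool_pos: [548.1, -5.0, -28.1]
tool_rot: [-3.141, 0.0, 1.764]
contact_force: [1.4, -4.0, 4.0]
grip_width: 0.27
grip_force: 32.0
```

>>> carry_out(increments=[{"linear": [0, 0, 0], "turn": 0}, {"linear": [0, 0, 0], "turn": 0}, {"linear": [0, 0, 0], "turn": 0}, {"linear": [0, 0, 0], "turn": 0}, {"linear": [0, 0, -0.3], "turn": 0}, {"linear": [0, 0, -0.6], "turn": 0}, {"linear": [0, 0, -0.6], "turn": 0}, {"linear": [0, 0, 0], "turn": 0}], gripper=0.57)

```text
time_s: 34.52
tool_pos: [549.2, -4.5, 34.2]
tool_rot: [3.138, 0.001, 1.764]
contact_force: [0.4, -0.2, -0.7]
grip_width: 0.431
grip_force: 0.0
```

>>> carry_out(increments=[{"linear": [-0.4, 0, 0], "turn": 0}, {"linear": [-0.5, 0, 0], "turn": 0}, {"linear": [-0.5, 0, 0], "turn": 0}, {"linear": [0, 0, 0.5], "turn": 0}, {"linear": [0, 0, 0.4], "turn": 0}, {"linear": [0, 0, 0.25], "turn": 0}, {"linear": [0, 0, 0], "turn": 0}], gripper=1)

```text
time_s: 35.4
tool_pos: [558.2, -58.7, -15.0]
tool_rot: [-3.14, -0.001, 1.765]
contact_force: [0.1, 0.0, 0.2]
grip_width: 0.004
grip_force: 0.0
```

>>> carry_out(increments=[{"linear": [0, 0, 0.04], "turn": 0}, {"linear": [0, 0, 0.04], "turn": 0}, {"linear": [0, 0, 0], "turn": 0}])

```text
time_s: 35.78
tool_pos: [558.9, -59.4, -17.0]
tool_rot: [3.141, 0.0, 1.764]
contact_force: [0.2, 0.4, 0.4]
grip_width: 0.002
grip_force: 0.0
```

>>> carry_out(increments=[{"linear": [0, 0, 0.04], "turn": 0}, {"linear": [0, 0, 0], "turn": 0}])

```text
time_s: 36.02
tool_pos: [559.1, -59.5, -17.7]
tool_rot: [3.141, 0.001, 1.764]
contact_force: [-7.1, -0.0, 23.2]
grip_width: 0.003
grip_force: 11.5
```

>>> carry_out(increments=[{"linear": [0, 0, -0.8], "turn": 0}, {"linear": [0, 0, -0.8], "turn": 0}, {"linear": [0, 0, -0.4], "turn": 0}, {"linear": [0, 0, 0], "turn": 0}], gripper=0)

```text
time_s: 36.52
tool_pos: [559.3, -59.6, 61.8]
tool_rot: [3.14, 0.001, 1.764]
contact_force: [-0.2, -0.0, -0.9]
grip_width: 0.848
grip_force: 0.0
```

```bash
cat > run6.py <<'E'
from fit import *
# latch angle from the scene and top views: bar (46x14, z30.5-50.5) + wings (100x14, z20.5-24.5)
st()
for n,o in(('scene',(501.6,-9.3)),('top',(502.9,-11.3))):
    p=imaging.camera(n);o=np.array(o);c=o-72*np.array([np.cos(1.764),np.sin(1.764)])
    v=V(p,p['image'],proj(p,(*c,30)),34,30);t=(cv2.inRange(v.hsv,(0,150,60),(5,255,255))|cv2.inRange(v.hsv,(174,150,60),(180,255,255)))/255.
    def F(a):
        m=v.new()
        for r,z0,z1 in((rect(-23,23,-7,7),30.5,50.5),(rect(-50,50,-7,7),20.5,24.5)):v.poly(m,np.vstack([world(r,z,c,1.764-a) for z in(z0,z1)]),1,True)
        return np.abs(v.down(m)-t).sum()
    A=np.arange(-.2,1.7,.02);E=[F(a) for a in A];i=int(np.argmin(E));print(n,'latch centre',c.round(1),'angle',A[i].round(2),round(E[i],1),'red px',t.sum())
E
python3 run6.py; python3 run4.py scraper
```

```text
36.52 [559.3 -59.6  61.8] [3.140e+00 1.000e-03 1.764e+00] [-0.2 -0.  -0.9] 0.848 0.0
scene latch centre [515.4 -80. ] angle 0.12 201.8 red px 187.0
top latch centre [516.7 -82. ] angle 0.08 191.2 red px 127.0
36.67 [558.2 -59.4  60.2] [-3.14  -0.     1.764] [ 0.  -0.2 -0.7] 1.002 0.0
dx dy tailrise [ 2.2  2.1 -1.4] 96.38888934627175 123.02777831070125 [np.float64(156.3), np.float64(123.0), np.float64(116.7), np.float64(127.2)]
```

```bash
python3 -c "
from h import *
st();print(robot.state()['joint_positions'].round(2));plan(516,-81,60,1.644,2)"
```

```text
36.67 [558.2 -59.4  60.2] [-3.14  -0.     1.764] [ 0.  -0.2 -0.7] 1.002 0.0
[ 0.32  0.64 -0.45  1.86  0.4   0.73 -0.16]
[-0.16, -0.57, 0.0] 0.57
[-0.2, -0.56, 0.0] 0.57
```

>>> carry_out(increments=[{"linear": [-0.16, -0.57, 0], "turn": 0.57}, {"linear": [-0.2, -0.56, 0], "turn": 0.57}, {"linear": [0, 0, 0], "turn": 0}, {"linear": [0, 0, 0], "turn": 0}], gripper=0.2, grip_force=25)

```text
time_s: 37.17
tool_pos: [516.8, -80.6, 60.8]
tool_rot: [-3.141, -0.0, 1.646]
contact_force: [-0.4, -0.1, 0.2]
grip_width: 0.799
grip_force: 0.0
```

```bash
python3 -c "
from h import *
st();plan(516,-81,-2,1.644,4)"
```

```text
37.17 [516.8 -80.6  60.8] [-3.141 -0.     1.646] [-0.4 -0.1  0.2] 0.799 0.0
[-0.0, -0.01, 0.39] 0.0
[-0.0, -0.01, 0.39] 0.0
[-0.0, -0.01, 0.39] 0.0
[-0.0, -0.01, 0.39] 0.0
```

>>> carry_out(increments=[{"linear": [0, -0.02, 0.5], "turn": 0}, {"linear": [0, 0, 0.5], "turn": 0}, {"linear": [0, 0, 0.4], "turn": 0}, {"linear": [0, 0, 0.17], "turn": 0}, {"linear": [0, 0, 0], "turn": 0}])

```text
time_s: 37.8
tool_pos: [515.7, -80.8, -1.9]
tool_rot: [-3.141, -0.0, 1.645]
contact_force: [-0.5, -0.3, 0.0]
grip_width: 0.794
grip_force: 0.0
```

>>> carry_out(increments=[{"linear": [0, 0, 0], "turn": 0}, {"linear": [0, 0, 0], "turn": 0}, {"linear": [0, 0, 0], "turn": 0}, {"linear": [0, 0, 0], "turn": 0}, {"linear": [0, 0, 0], "turn": 0}, {"linear": [0, 0, 0], "turn": 0}], gripper=1)

```text
time_s: 38.55
tool_pos: [516.5, -81.1, -1.1]
tool_rot: [3.14, 0.0, 1.645]
contact_force: [3.3, -1.4, 6.6]
grip_width: 0.157
grip_force: 29.9
```

>>> carry_out(increments=[{"linear": [0, 0, 0], "turn": 0.7}, {"linear": [0, 0, 0], "turn": 0.7}, {"linear": [0, 0, 0], "turn": 0.7}, {"linear": [0, 0, 0], "turn": 0.7}, {"linear": [0, 0, 0], "turn": 0.7}, {"linear": [0, 0, 0], "turn": 0.7}, {"linear": [0, 0, 0], "turn": 0.7}, {"linear": [0, 0, 0], "turn": 0.7}, {"linear": [0, 0, 0], "turn": 0}])

```text
time_s: 39.67
tool_pos: [516.0, -81.0, -1.2]
tool_rot: [3.141, -0.0, 1.057]
contact_force: [-0.4, 0.8, 10.0]
grip_width: 0.156
grip_force: 30.3
```

>>> carry_out(increments=[{"linear": [0, 0, 0], "turn": 0.8}, {"linear": [0, 0, 0], "turn": 0.8}, {"linear": [0, 0, 0], "turn": 0.8}, {"linear": [0, 0, 0], "turn": 0.8}, {"linear": [0, 0, 0], "turn": 0.8}, {"linear": [0, 0, 0], "turn": 0.8}, {"linear": [0, 0, 0], "turn": 0.8}, {"linear": [0, 0, 0], "turn": 0.8}, {"linear": [0, 0, 0], "turn": 0}])

```text
time_s: 40.8
tool_pos: [515.7, -80.5, -1.2]
tool_rot: [-3.141, -0.0, 0.387]
contact_force: [-1.9, 1.9, 12.0]
grip_width: 0.155
grip_force: 30.7
```

```bash
python3 -c "
from h import *
st();print(robot.state()['wrist_torque'].round(2))"
```

```text
40.8 [515.7 -80.5  -1.2] [-3.141 -0.     0.387] [-1.9  1.9 12. ] 0.155 30.7
[ 0.71  0.62 -0.08]
```

>>> carry_out(increments=[{"linear": [0, 0, 0], "turn": 0.5}, {"linear": [0, 0, 0], "turn": 0.4}, {"linear": [0, 0, 0], "turn": 0.3}, {"linear": [0, 0, 0], "turn": 0.2}, {"linear": [0, 0, 0], "turn": 0}])

```text
time_s: 41.42
tool_pos: [515.7, -80.4, -1.2]
tool_rot: [-3.141, -0.0, 0.243]
contact_force: [-2.6, 3.3, 12.0]
grip_width: 0.157
grip_force: 31.4
```

```bash
python3 -c "
from h import *
st();print(robot.state()['wrist_torque'].round(2))"
```

```text
41.42 [515.7 -80.4  -1.2] [-3.141 -0.     0.243] [-2.6  3.3 12. ] 0.157 31.4
[0.83 0.61 0.45]
```

>>> carry_out(increments=[{"linear": [0, 0, 0], "turn": 0.2}, {"linear": [0, 0, 0], "turn": 0.2}, {"linear": [0, 0, 0], "turn": 0}])

```text
time_s: 41.8
tool_pos: [516.0, -80.4, -1.2]
tool_rot: [-3.141, -0.001, 0.201]
contact_force: [-1.0, 3.1, 10.3]
grip_width: 0.155
grip_force: 42.3
```

```bash
python3 -c "
from h import *
st();print(robot.state()['wrist_torque'].round(2))"
```

```text
41.8 [516.  -80.4  -1.2] [-3.141e+00 -1.000e-03  2.010e-01] [-1.   3.1 10.3] 0.155 42.3
[0.77 0.21 0.63]
```

>>> carry_out(increments=[{"linear": [0, 0, 0], "turn": 0}, {"linear": [0, 0, 0], "turn": 0}, {"linear": [0, 0, 0], "turn": 0}, {"linear": [0, 0, 0], "turn": 0}, {"linear": [0, 0, -0.5], "turn": 0}, {"linear": [0, 0, -0.8], "turn": 0}, {"linear": [0, 0, -0.8], "turn": 0}, {"linear": [0, 0, -0.8], "turn": 0}, {"linear": [0, 0, -0.8], "turn": 0}, {"linear": [0, 0, 0], "turn": 0}], gripper=0.5)

```text
time_s: 43.05
tool_pos: [516.9, -81.2, 148.4]
tool_rot: [3.141, -0.004, 0.2]
contact_force: [-0.8, -0.7, -0.2]
grip_width: 0.502
grip_force: 0.0
```

>>> carry_out(increments=[{"linear": [-0.8, 0.8, 0], "turn": 0}, {"linear": [-0.8, 0.8, 0], "turn": 0}, {"linear": [-0.5, 0.9, 0], "turn": 0}, {"linear": [0, 0.9, 0], "turn": 0}, {"linear": [0, 0.9, 0], "turn": 0}, {"linear": [0, 0.6, 0], "turn": 0}, {"linear": [0, 0, 0], "turn": 0}])

```text
time_s: 43.92
tool_pos: [471.7, -291.3, 145.3]
tool_rot: [-3.141, 0.001, 0.198]
contact_force: [-0.2, 0.3, -0.8]
grip_width: 0.5
grip_force: 0.0
```

```bash
python3 run6.py; python3 run4.py spanner; python3 - <<'E'
from h import *
o=[]
for n in('scene','top'):
    p=imaging.camera(n);u,v=proj(p,(505,-15,15)).astype(int);o.append(cv2.resize(p['image'][v-45:v+45,u-60:u+60,::-1],(400,300),interpolation=cv2.INTER_CUBIC))
cv2.imwrite('pics/end.png',np.hstack(o))
E
```

```text
43.92 [ 471.7 -291.3  145.3] [-3.141e+00  1.000e-03  1.980e-01] [-0.2  0.3 -0.8] 0.5 0.0
scene latch centre [515.4 -80. ] angle 1.46 79.9 red px 275.0
top latch centre [516.7 -82. ] angle 1.5 98.4 red px 269.0
44.08 [ 472.  -288.9  145.8] [-3.141e+00  1.000e-03  2.000e-01] [-0.2  1.   0.3] 0.5 0.0
dx dy tailrise [18.7  1.1  0.9] 109.25000036507845 194.75000044330955 [np.float64(221.9), np.float64(194.8), np.float64(194.1), np.float64(203.2)]
```

View pics/end.png

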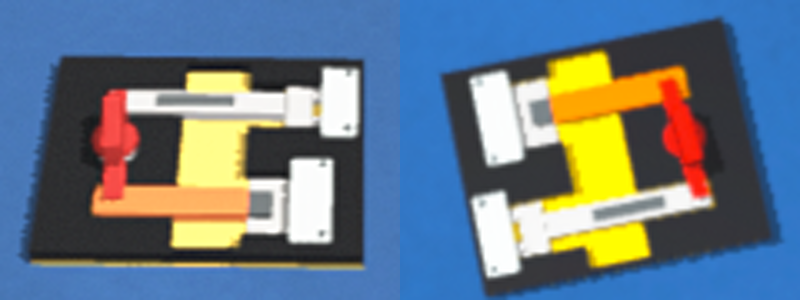

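The end picture shows both tools flat in their pockets with noses under the straps. The latch wings lie over both handles, at an angle of about 1.5 rad. Nothing touches the robot.

```bash
python3 -c "
from cell import robot
print(robot.job_done())"
```

```text
the job is handed in; nothing more can be done
None
```

The spanner and the nearest orange scraper are home in their cut-outs with noses under the straps, the latch is clockwise at its end stop over both handles, and the job is handed in at about 44 s; no verdict came back.

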